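Centre the weighing tub and tare the touchless bench scale

TASK

The empty cream-coloured tub has been set down off-centre on the bench scale: push it gently, without lifting it, to the middle of the weighing pan. Then tare the scale at its touchless sensor, the one with the blue ring: hold your fingertips just above it, within a few centimetres and without contact, for at least two seconds, and take the hand well away. Touch nothing of the scale itself, do not bring the fingertips down over the orange-ringed sensor, and leave everything else on the bench where it is.

Things in the scene. Friction and masses are not known exactly. Their poses are not given: they have to be found in the camera images.
- tub: round open tub of cream plastic, empty, about 250 g: 130 mm across at the rim, 116 at the foot (inside 122 and 110), 55 mm tall, wall 4 mm, floor 5 mm thick. Origin at the middle of its underside, z up. Stands loose on the scale's pan, about 40 to 70 mm off the middle; slides under a few newtons and, pushed low down from inside or outside, does not tip. Over 25 N on it is rough (meet it slower than 0.1 m/s).
- scale: bench scale, fixed: white housing 250 mm wide (y), 290 mm deep (x); steel pan 190 mm (x) by 242 mm (y), flat top 95 mm above the bench, which does not move; dark sloping display panel in front. Origin on the bench under the pan's middle; x from the display side to the back, y to the left seen from the display side, z up.
- pan_middle (a point): middle of the pan's top surface, 95 mm above the bench, where the middle of the tub's underside belongs; axes as the scale's.
- tare_sensor: touchless tare sensor: level round black window in a blue ring 40 mm across, in the display panel, 145 mm in front of the pan's middle and 92 mm left or right of it (the two sensors may be either way round). Origin at the middle of its top face, 69 mm above the bench, z up. It sees fingertips pointed at its middle (to 20 mm sideways), up to 50 mm above it.
- log_sensor: the other touchless sensor, orange ring, which logs a weighing: same make and height, 184 mm from the tare sensor, on the other side of the panel. Origin at the middle of its top face, z up. Fingertips within 30 mm of its middle sideways and less than 65 mm above it set it off.
- squeeze_bottle: white squeeze bottle with an orange cap, 56 mm across, 150 mm tall; a loose bystander to be left alone; origin at the middle of its underside
- steel_cup: open steel cup, 70 mm across, 80 mm tall; a loose bystander to be left alone; origin at the middle of its underside
- amber_jar: amber glass jar with a white lid, 66 mm across, 100 mm tall; a loose bystander to be left alone; origin at the middle of its underside
- spatula: spatula lying flat, along its own x; a loose bystander to be left alone; origin at the middle of its underside
- brush: pastry brush lying flat, along its own x; a loose bystander to be left alone; origin at the middle of its underside
- scraper: dough scraper lying flat: steel blade with a wooden grip, about 95 x 120 mm; a loose bystander to be left alone; origin at the middle of its underside
- sweet_mould: wooden sweet mould with three round hollows, 170 x 60 x 30 mm; a loose bystander to be left alone; origin at the middle of its underside

How it is judged:
By the outcome, as a careful person would: the job done as asked, in the order asked, and still so for the second after the job is handed in, with the robot touching nothing.
It also fails if it takes over 58 s, if anything falls off the work surface, if the arm or the gripper's body presses on something with over 40 N, if the wrist force passes 120 N, or if a joint passes its speed limit or range.

ROBOT

A 6-joint arm with a two-finger parallel gripper is mounted at the origin on the work surface. World frame = base frame: x ahead of the robot, y to its left, z up, the work surface at z = 0. Lengths are in m, angles in rad, forces in N, time in s.
With the tool pointing down it reaches from about 0.35 to 0.775 m from the base axis. Payload 7.3 kg.
Tool frame: the origin (TCP) lies at the centre of the arm's flange, where the gripper is bolted on; the fingertips stand 178 mm ahead of it and the grasp point (between the pads) lies 159 mm ahead of it; z points along the fingers, y is the line along which they close (so a half turn about z gives the same grasp; the last joint's range is limited). The gripper opens to 92 mm and grips with 3 to 60 N. Pads are 19 mm wide; open, the fingers measure 130 mm over their backs; the gripper's body (75 mm by 190 mm) begins 47 mm behind the grasp point.
Start: joints at [-1.333, 0.342, 1.524, -0, 1.275, -0.146], TCP at [0.197, -0.487, 0.405] pointing down, gripper open.
Joint ranges: [-2.53, 2.53], [-0.77, 2.02], [0.04, 2.7], [-1, 4.14], [0.28, 2.66], [-3.11, 3.11]. Speed limits (rad/s): [2.57, 2.57, 3.14, 3.14, 3.14, 3.14].

INTERFACE

Orientations are given as [roll, pitch, yaw] about the fixed x, y, z axes, in that order (R = Rz(yaw) Ry(pitch) Rx(roll)).
In Python, from cell import telemetry, vision, ticket gives the robot as it stands.
- The arm moves only by the shell command python3 -m crank 'ROWS' [FORCE]. ROWS is JSON, a list of rows, each a list of 5 numbers: the gripper command: -1 is shut, 1 is fully open, values between are in proportion, then the shift along the tool's x, y, z in mm, then the turn about the tool's z in rad. In form: [[fingers, dx, dy, dz, roll], ...]. A call has 1 to 12 rows; each row is the pose to reach, as a shift and turn from the pose commanded when the call began, along the tool's axes at that moment; what a row does not reach only later rows make up. A row lasts 1/12 s, in which the tool goes at most 41.7 mm and 7.16 degrees, less where a joint would pass 70% of its speed; a pose out of reach is approached as far as the arm can. A call with a gripper value outside its range is refused whole. The fingers move at their own pace and stop on an object; FORCE is the grip in N (left out, the last holds). Time passes only in rows, so rows that repeat a pose let the fingers close. It gives the time, the measured TCP pose, the force, the opening and the grip force at its end, in the units of the state.
- telemetry.observe(): the state, without advancing time (a new reading comes with each control period).
- vision.read_camera(name): name is "scene" or "top" or "wrist"; returns (picture, depth): 384x512x3 uint8, red, green, blue; 384x512 float32, m along the optical axis (not along the pixel's ray), 0 where there is no reading.
- vision.get_calibration(name): a dict with "camera_matrix" (3x3 intrinsics, pixels), "dist" ([k1, k2, p1, p2, k3] as OpenCV has them; the pictures are not rectified), "rvec" (rotation vector, rad) and "tvec" (3), from world to camera coordinates, as OpenCV has them. Camera axes: x right, y down, z forward; pixel columns grow to the right and rows downward; lengths in m; the calibration is good to about 2 mm. A picture is of the moment at which its call begins: read the wrist's pose just before it. get_calibration takes no time and is no camera call; for the wrist camera it gives the pose at the moment of the call.
- ticket.hand_in(): hands the job in; it is judged then, once.
The state is a dict: "time": time; "qpos": joint angles; "qvel": joint speeds; "joint_efforts": joint torques, N m; "tool_pos": TCP position; "tool_rot": TCP orientation; "contact_force": force on the tool from outside, world axes, zero at the start; "torque": the same for the moment, N m; "opening": finger opening in m; "grip_force": force on a finger pad.
Only numpy, scipy, OpenCV 4.12 (cv2) and the standard library are available. Lean on these libraries where they do the work, as an engineer would, in place of code of your own. Each camera call takes 0.05 s, during which the arm holds its last target. There are 200 camera calls.

## Working session

There is one attempt and no reset: what is moved stays moved. The work goes in short steps, Python scripts to look and compute and a shell command to move; the robot and the scene stay as the last step left them, time stands still between calls to the robot, and variables do not carry over. Pictures are saved under pics/ and viewed, at most 10 in all, crops included, and the job is handed in when it is done.

```bash
mkdir -p pics
cat > h.py <<'E'
import numpy as np,cv2
from cell import telemetry,vision
def cast(c,uv,z):
    K=np.array(c["camera_matrix"],float);d=np.array(c["dist"],float)
    R=cv2.Rodrigues(np.array(c["rvec"],float))[0];t=np.array(c["tvec"],float).ravel()
    p=cv2.undistortPoints(np.array(uv,float).reshape(-1,1,2),K,d).reshape(-1,2)
    r=np.c_[p,np.ones(len(p))]@R;o=-R.T@t
    return o+r*((z-o[2])/r[:,2])[:,None]
def shot(n,f):
    c=vision.get_calibration(n);im,d=vision.read_camera(n)
    cv2.imwrite(f,im[:,:,::-1]);np.savez(f[:-4],im=im,d=d);return c,im,d
E
python3 - <<'E'
from h import *
s=telemetry.observe();print(s)
a=shot("top","pics/top.png");b=shot("scene","pics/scene.png")
cv2.imwrite("pics/both.png",cv2.resize(np.vstack([a[1],b[1]])[:,:,::-1],None,fx=.78,fy=.78))
E
```

```text
{'time': 0.0, 'qpos': array([-1.33300760e+00,  3.42701729e-01,  1.52501823e+00,  1.59546641e-05,
        1.27541271e+00, -1.46015831e-01]), 'qvel': array([-0.0004784 ,  0.00038694, -0.00232116,  0.00037118,  0.00042369,
       -0.00017882]), 'joint_efforts': array([ 3.84647910e-05, -4.31238055e+01, -2.44224715e+01,  7.17138383e-02,
        5.57273731e-02, -1.25656666e-04]), 'tool_pos': array([ 0.19656808, -0.48665989,  0.40405523]), 'tool_rot': array([-3.14007124e+00, -2.39162784e-04,  3.83799715e-01]), 'contact_force': array([ 0.65449365, -0.57204982, -0.11897085]), 'torque': array([ 0.01162198, -0.02797603, -0.04179533]), 'grip_force': 0.0, 'opening': 0.09179982765603907}
```

View pics/top.png

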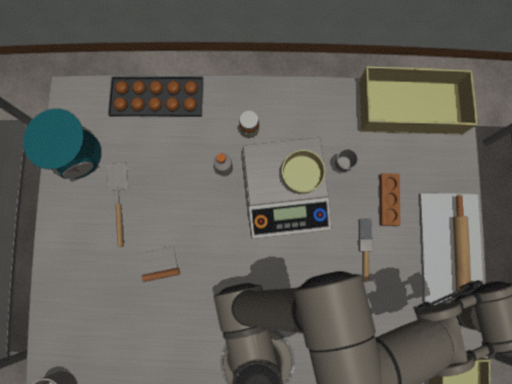

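View pics/scene.png

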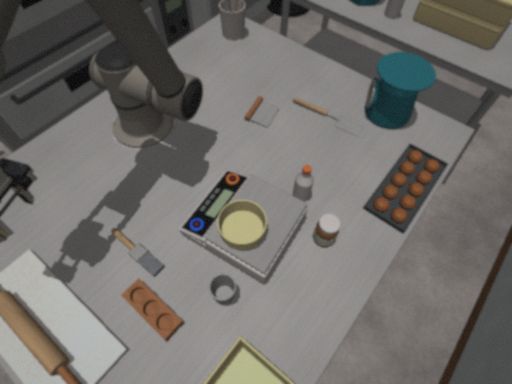

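The top view shows the scale around (288,187), the tub at (302,172), the blue ring at (320,214) and the orange ring at (261,221). The cup is at (346,160) and the bottle at (222,163). The scene view agrees: blue at (197,225), orange at (233,179), tub at (243,224).

```bash
cat > m.py <<'E'
from h import *
def blob(m,near,r):
    yy,xx=np.mgrid[:m.shape[0],:m.shape[1]]
    m=(m&((xx-near[0])**2+(yy-near[1])**2<r*r)).astype(np.uint8)
    k=max(cv2.findContours(m,cv2.RETR_EXTERNAL,cv2.CHAIN_APPROX_NONE)[0],key=cv2.contourArea)
    return k.reshape(-1,2)
def circ(P):
    A=np.c_[2*P[:,:2],np.ones(len(P))];s=np.linalg.lstsq(A,(P[:,:2]**2).sum(1),rcond=None)[0]
    return s[:2],np.sqrt(s[2]+s[0]**2+s[1]**2)
def measure(n,im,c,near,r):
    H=cv2.cvtColor(im,cv2.COLOR_RGB2HSV).astype(int);h,s,v=H[...,0],H[...,1],H[...,2]
    out={}
    for k,m,z in (("blue",(h>105)&(h<130)&(s>150)&(v>70),.069),("orange",(h<18)&(s>140)&(v>70),.069),("tub",(h>20)&(h<40)&(s>50)&(v>60),.15)):
        if k not in near: continue
        P=cast(c,blob(m,near[k],r[k]),z);hull=cv2.convexHull(P[:,:2].astype(np.float32)).reshape(-1,2)
        out[k]=circ(P)
        print(n,k,out[k][0].round(4),"r",out[k][1].round(4))
    return out
E
python3 - <<'E'
from m import *
R=dict(blue=14,orange=14,tub=36)
for n,nr in (("top",dict(blue=(320,214),orange=(261,221),tub=(302,172))),("scene",dict(blue=(197,225),orange=(233,179),tub=(243,220)))):
    f=np.load(f"pics/{n}.npz");c=vision.get_calibration(n)
    o=measure(n,f["im"],c,nr,R)
    b,g=o["blue"][0],o["orange"][0]
    yv=(g-b);print("sep",np.linalg.norm(yv));yv/=np.linalg.norm(yv);xv=np.array([yv[1],-yv[0]])
    mid=(b+g)/2;print("x axis yaw",np.arctan2(xv[1],xv[0]),"pan mid",mid+.145*xv)
    q=o["tub"][0]-mid-.145*xv;print("tub in scale",q@xv,q@yv)
    for k,p,z in (("cup",(346,160),.08),("bottle",(222,160),.15),("jar",(249,118),.1)):
        if n=="top":print(k,cast(c,[p],z).round(3))
E
```

```text
top blue [ 0.4594 -0.1879] r 0.0202
top orange [ 0.4363 -0.0062] r 0.0204
top tub [ 0.5789 -0.1289] r 0.064
sep 0.18320527001640466
x axis yaw 0.12647953040893747 pan mid [ 0.59165372 -0.0787591 ]
tub in scale -0.01900090004482055 -0.048095399339068305
cup [[ 0.631 -0.273  0.08 ]]
bottle [[0.608 0.111 0.15 ]]
jar [[0.758 0.034 0.1  ]]
scene blue [ 0.4598 -0.1858] r 0.0213
scene orange [ 0.4371 -0.0058] r 0.0205
scene tub [ 0.5842 -0.132 ] r 0.0671
sep 0.1815014276012883
x axis yaw 0.12573374841327623 pan mid [ 0.59229807 -0.07761307]
tub in scale -0.014874158074513403 -0.05292814537075658
```

```bash
python3 -m crank '[[0.35,20,-8,0,0.05],[0.35,55,-21,0,0.15],[0.35,95,-36,0,0.25],[0.35,135,-52,0,0.35],[0.35,175,-67,0,0.45],[0.35,215,-83,0,0.54],[0.35,255,-98,0,0.62],[0.35,295,-113,0,0.62],[0.35,335,-129,0,0.62],[0.35,375,-144,0,0.62],[0.35,410,-158,0,0.62],[0.35,435,-167,0,0.62]]' && python3 -m crank '[[0.35,25,-38,0,0],[0.35,30,-45,0,0]]'; python3 -c "
from h import *
s=telemetry.observe();print(s)
shot('wrist','pics/w1.png')"
```

```text
time: 1.1
tool_pos: [0.539, -0.1664, 0.4044]
tool_rot: [-3.141, 0.0, -0.235]
contact_force: [-0.3, -0.5, 0.4]
opening: 0.0621
grip_force: 0.0
time: 1.27
tool_pos: [0.5797, -0.1285, 0.404]
tool_rot: [-3.14, -0.0, -0.233]
contact_force: [0.1, -0.1, 0.2]
opening: 0.0617
grip_force: 0.0
{'time': 1.2667, 'qpos': array([-0.34756821,  0.46999874,  1.32619715,  0.00184856,  1.34543477,
        1.45549385]), 'qvel': array([ 0.16921506,  0.13861441, -0.21856822, -0.03639484,  0.09894834,
        0.15930082]), 'joint_efforts': array([ 4.40945907e-02, -5.03999448e+01, -2.51691413e+01,  1.09626143e-01,
       -1.45131494e-01,  2.85177408e-01]), 'tool_pos': array([ 0.57974834, -0.12850097,  0.40396858]), 'tool_rot': array([-3.13979841e+00, -1.69158915e-04, -2.32679000e-01]), 'contact_force': array([ 0.12292046, -0.13759827,  0.19388513]), 'torque': array([0.10061259, 0.12799854, 0.02285209]), 'grip_force': 0.0, 'opening': 0.06166643902319823}
```

View pics/w1.png

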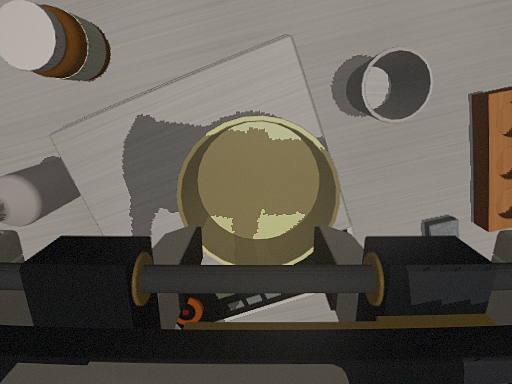

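The wrist view shows the tub's rim spanning about (179–339, 115–265), between the two fingers. The pan's far corner is near (290,35) and the orange ring near (188,312). I'll fit the rim.

Run:
```python
from m import *
from scipy.optimize import least_squares
f=np.load("pics/w1.npz");c=vision.get_calibration("wrist");im=f["im"]
H=cv2.cvtColor(im,cv2.COLOR_RGB2HSV).astype(int);m=(H[...,0]>18)&(H[...,0]<40)&(H[...,1]>50)&(H[...,2]>50)
k=blob(m,(258,190),95);k=k[k[:,1]<190]
P=cast(c,k,.15)
r=least_squares(lambda p:np.hypot(P[:,0]-p[0],P[:,1]-p[1])-.065,[.58,-.13],loss="soft_l1",f_scale=.002)
print("tub",r.x,np.abs(r.fun).mean(),circ(P))
print("corner",cast(c,[(290,35),(50,135)],.095))
th=.126
x=np.array([np.cos(th),np.sin(th)]);y=np.array([-x[1],x[0]])
M=np.array([.592,-.078])
print("expected corners",M+.095*x-.121*y,M+.095*x+.121*y)
print(telemetry.observe()["tool_pos"])
```

```text
tub [ 0.57759174 -0.12842986] 0.0004314101946013339 (array([ 0.57926141, -0.12881981]), np.float64(0.06362260233734982))
corner [[ 0.6973276  -0.1843498   0.095     ]
 [ 0.66695973  0.05013732  0.095     ]]
expected corners [ 0.70145258 -0.18610242] [0.6710412  0.05397912]
[ 0.57981202 -0.12862181  0.40377016]
```

```bash
python3 -m crank '[[0.35,-1,0,10,0],[0.35,-2,0,25,0],[0.35,-2,0,40,0],[0.35,-2,0,55,0],[0.35,-2,0,68,0],[0.35,-2,0,80,0],[0.35,-2,0,90,0],[0.35,-2,0,98,0],[0.35,-2,0,104,0],[0.35,-2,0,109,0],[0.35,-2,0,112,0],[0.35,-2,0,112,0]]'
```

```text
time: 2.32
tool_pos: [0.5751, -0.132, 0.2923]
tool_rot: [3.142, 0.001, -0.236]
contact_force: [-0.4, -0.3, -0.4]
opening: 0.0619
grip_force: 0.0
```

```bash
python3 -m crank '[[0.35,0,-2,0,0],[0.35,0,-4,0,0],[0.35,0,-6,0,0],[0.35,0,-8,0,0],[0.35,0,-11,0,0],[0.35,1,-14,0,0],[0.35,1,-18,0,0],[0.35,1,-22,0,0],[0.35,1,-26,0,0],[0.35,1,-30,0,0],[0.35,1,-33,0,0],[0.35,1,-36,0,0]]' && python3 -m crank '[[0.35,0,-3,0,0],[0.35,0,-6,0,0],[0.35,0,-9,0,0],[0.35,0,-12,0,0],[0.35,0,-15,0,0],[0.35,1,-18,0,0],[0.35,1,-20,0,0],[0.35,1,-22,0,0],[0.35,1,-23,0,0],[0.35,1,-24,0,0],[0.35,1,-24,0,0]]'
python3 - <<'E'
from m import *
s=telemetry.observe();print(s["tool_pos"],s["contact_force"])
shot("top","pics/t2.png");c,im,d=shot("scene","pics/s2.png")
c=vision.get_calibration("top");measure("top",np.load("pics/t2.npz")["im"],c,dict(tub=(288,168)),dict(tub=42))
E
```

```text
time: 3.32
tool_pos: [0.5847, -0.0968, 0.2928]
tool_rot: [3.141, -0.0, -0.236]
contact_force: [-0.1, -2.1, 0.5]
opening: 0.0616
grip_force: 1.1
time: 4.23
tool_pos: [0.5912, -0.0738, 0.2927]
tool_rot: [-3.142, -0.0, -0.236]
contact_force: [0.0, -0.5, 1.4]
opening: 0.062
grip_force: 0.5
[ 0.59121354 -0.0738221   0.29268974] [ 0.03176944 -0.47535039  1.36277673]Traceback (most recent call last):
  File "<stdin>", line 4, in <module>
  File "m.py", line 15, in measure
    P=cast(c,blob(m,near[k],r[k]),z);hull=cv2.convexHull(P[:,:2].astype(np.float32)).reshape(-1,2)
             ~~~~^^^^^^^^^^^^^^^^
  File "m.py", line 5, in blob
    k=max(cv2.findContours(m,cv2.RETR_EXTERNAL,cv2.CHAIN_APPROX_NONE)[0],key=cv2.contourArea)
ValueError: max() iterable argument is empty
```

View pics/s2.png

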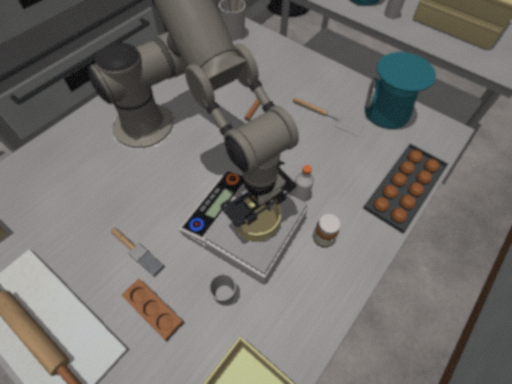

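The tub has moved to about (260,220) in the scene view, and the arm blocks the top view. I'll back off, rise and measure from the wrist camera.

```bash
python3 -m crank '[[0.35,0,2,0,0],[0.35,0,4,0,0],[0.35,0,4,-5,0],[0.35,0,4,-15,0],[0.35,0,4,-30,0],[0.35,0,4,-50,0],[0.35,0,4,-70,0],[0.35,0,4,-90,0],[0.35,0,4,-105,0],[0.35,0,4,-112,0],[0.35,0,4,-112,0],[0.35,0,4,-112,0]]'
python3 - <<'E'
from m import *
from scipy.optimize import least_squares
c,im,d=shot("wrist","pics/w2.png")
H=cv2.cvtColor(im,cv2.COLOR_RGB2HSV).astype(int);m=(H[...,0]>18)&(H[...,0]<40)&(H[...,1]>50)&(H[...,2]>50)
k=blob(m,(258,190),100);k=k[k[:,1]<190]
P=cast(c,k,.15)
r=least_squares(lambda p:np.hypot(P[:,0]-p[0],P[:,1]-p[1])-.065,[.59,-.08],loss="soft_l1",f_scale=.002)
print("tub",r.x,np.abs(r.fun).mean(),circ(P),k.min(0),k.max(0))
E
```

```text
time: 5.33
tool_pos: [0.5901, -0.0778, 0.4047]
tool_rot: [3.142, -0.0, -0.236]
contact_force: [-0.1, -0.5, -0.8]
opening: 0.062
grip_force: 0.0
tub [ 0.5908624  -0.08476006] 0.00048749685458030097 (array([ 0.59265274, -0.08516794]), np.float64(0.06353284017176648)) [184 109] [347 189]
```

View pics/w2.png

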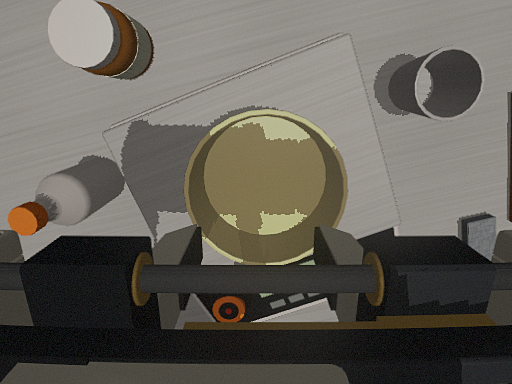

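The tub rim spans (184–347, 109–265). The pan's far corners are near (349,34) and (103,133), its right edge runs down to about (400,235), and the orange ring is at (229,309). I'll locate the pan's middle in this same view.

Run:
```python
from m import *
c=vision.get_calibration("wrist")
P=cast(c,[(349,35),(103,132)],.095)[:,:2];o=cast(c,[(229,309)],.069)[0,:2]
v=P[1]-P[0];print(P,np.linalg.norm(v));th=np.arctan2(-v[0],v[1]);print("yaw",th)
x=np.array([np.cos(th),np.sin(th)]);y=np.array([-x[1],x[0]])
print("M from corners",P.mean(0)-.095*x,"M from orange",o+.145*x-.092*y,"orange",o)
```

```text
[[ 0.695539   -0.18333724]
 [ 0.66767218  0.04966097]] 0.23465873977735147
yaw 0.11903558253279922
M from corners [ 0.58727785 -0.07811983] M from orange [ 0.59203351 -0.08078865] orange [ 0.43713415 -0.0066591 ]
```

```bash
python3 -m crank '[[0.35,-1,0,15,0],[0.35,-1,0,35,0],[0.35,-2,0,55,0],[0.35,-2,0,75,0],[0.35,-2,0,90,0],[0.35,-2,0,102,0],[0.35,-2,0,109,0],[0.35,-2,0,112,0],[0.35,-2,0,112,0]]' && python3 -m crank '[[0.35,0,-1,0,0],[0.35,0,-3,0,0],[0.35,0,-5,0,0],[0.35,0,-7,0,0],[0.35,0,-9,0,0],[0.35,0,-10,0,0],[0.35,0,-10,0,0]]' && python3 -m crank '[[0.35,0,2,0,0],[0.35,0,4,0,0],[0.35,0,4,-5,0],[0.35,0,4,-15,0],[0.35,0,4,-30,0],[0.35,0,4,-50,0],[0.35,0,4,-70,0],[0.35,0,4,-90,0],[0.35,0,4,-105,0],[0.35,0,4,-112,0],[0.35,0,4,-112,0],[0.35,0,4,-112,0]]'
python3 - <<'E'
from m import *
from scipy.optimize import least_squares
c,im,d=shot("wrist","pics/w3.png")
H=cv2.cvtColor(im,cv2.COLOR_RGB2HSV).astype(int);m=(H[...,0]>18)&(H[...,0]<40)&(H[...,1]>50)&(H[...,2]>50)
k=blob(m,(258,190),100);k=k[k[:,1]<190]
P=cast(c,k,.15)
r=least_squares(lambda p:np.hypot(P[:,0]-p[0],P[:,1]-p[1])-.065,[.59,-.08],loss="soft_l1",f_scale=.002)
print("tub",r.x,np.abs(r.fun).mean())
E
```

```text
time: 6.13
tool_pos: [0.5881, -0.0774, 0.2917]
tool_rot: [3.142, 0.002, -0.236]
contact_force: [0.3, 0.2, 0.5]
opening: 0.0618
grip_force: 0.0
time: 6.72
tool_pos: [0.5908, -0.0676, 0.2931]
tool_rot: [3.141, -0.001, -0.236]
contact_force: [0.3, -1.4, 1.7]
opening: 0.0619
grip_force: 0.7
time: 7.72
tool_pos: [0.5895, -0.0715, 0.4047]
tool_rot: [3.142, -0.0, -0.236]
contact_force: [-1.5, -0.5, -0.5]
opening: 0.062
grip_force: 0.0
tub [ 0.59056643 -0.07839957] 0.0005019035164761182
```

The tub is now at (0.5906, -0.0784), and the pan's middle is at about (0.590, -0.079). Next I'll shut the fingers and go above the blue sensor.

```bash
python3 -m crank '[[0,-8,12,0,-0.04],[-1,-25,36,0,-0.12],[-1,-45,65,0,-0.2],[-1,-65,94,0,-0.28],[-1,-82,118,0,-0.36],[-1,-93,134,0,-0.36],[-1,-99,143,0,-0.36],[-1,-99,143,0,-0.36],[-1,-99,143,0,-0.36],[-1,-99,143,0,-0.36],[-1,-99,143,0,-0.36]]' 5
```

```text
time: 8.68
tool_pos: [0.4608, -0.1867, 0.4044]
tool_rot: [-3.141, 0.0, 0.125]
contact_force: [-0.7, -0.1, -0.3]
opening: 0.0003
grip_force: 0.0
```

```bash
python3 -m crank '[[-1,-1,0,15,0],[-1,-1,0,35,0],[-1,-1,0,55,0],[-1,-1,0,75,0],[-1,-1,0,92,0],[-1,-1,0,106,0],[-1,-1,0,116,0],[-1,-1,0,122,0],[-1,-1,0,126,0],[-1,-1,0,128,0],[-1,-1,0,128,0],[-1,-1,0,128,0]]'; for i in 1 2 3; do python3 -m crank '[[-1,0,0,0,0],[-1,0,0,0,0],[-1,0,0,0,0],[-1,0,0,0,0],[-1,0,0,0,0],[-1,0,0,0,0],[-1,0,0,0,0],[-1,0,0,0,0],[-1,0,0,0,0],[-1,0,0,0,0],[-1,0,0,0,0],[-1,0,0,0,0]]'; done; python3 -c "
from h import *
shot('scene','pics/s4.png')"
```

```text
time: 9.68
tool_pos: [0.4592, -0.1876, 0.2772]
tool_rot: [3.141, -0.001, 0.124]
contact_force: [0.1, 0.9, 0.2]
opening: 0.0007
grip_force: 0.0
time: 10.68
tool_pos: [0.459, -0.1876, 0.2767]
tool_rot: [3.141, -0.0, 0.124]
contact_force: [0.8, 0.3, 0.0]
opening: 0.0005
grip_force: 0.0
time: 11.68
tool_pos: [0.459, -0.1876, 0.2767]
tool_rot: [3.142, -0.0, 0.124]
contact_force: [-0.4, 0.4, -0.1]
opening: 0.0006
grip_force: 0.0
time: 12.68
tool_pos: [0.459, -0.1876, 0.2767]
tool_rot: [3.142, 0.0, 0.124]
contact_force: [0.3, 1.0, 0.5]
opening: 0.0004
grip_force: 0.0
```

View pics/s4.png

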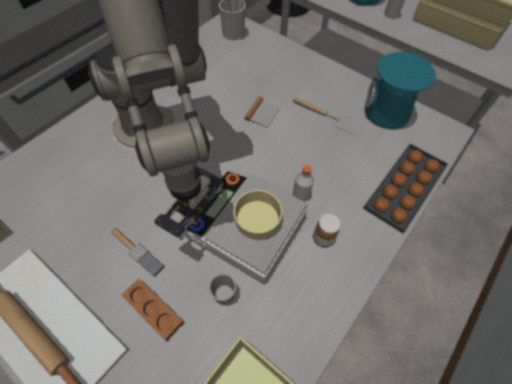

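The fingertips are over the blue ring at about (197,225), clear of the panel, and the tub sits mid-pan at (258,213). Now I'll rise and move well away.

```bash
python3 -m crank '[[-1,0,0,-10,0],[-1,0,0,-30,0],[-1,0,0,-60,0],[-1,0,0,-90,0],[-1,0,0,-120,0],[-1,-10,10,-140,0],[-1,-30,35,-150,0],[-1,-50,65,-150,0],[-1,-75,100,-150,0],[-1,-100,135,-150,0],[-1,-125,170,-150,0],[-1,-145,195,-150,0]]' && python3 -m crank '[[-1,-20,25,0,0],[-1,-35,45,0,0],[-1,-45,60,0,0],[-1,-50,65,0,0],[-1,-50,65,0,0],[-1,-50,65,0,0],[-1,-50,65,0,0]]'
python3 - <<'E'
from m import *
c,im,d=shot("top","pics/t5.png")
measure("top",im,c,dict(blue=(320,214),orange=(261,221),tub=(288,168)),dict(blue=14,orange=14,tub=42))
E
```

```text
time: 13.73
tool_pos: [0.3377, -0.401, 0.4268]
tool_rot: [3.141, -0.0, 0.123]
contact_force: [0.9, -0.7, 0.0]
opening: 0.0005
grip_force: 0.0
time: 14.32
tool_pos: [0.2982, -0.4686, 0.4268]
tool_rot: [-3.141, -0.0, 0.125]
contact_force: [0.7, 0.3, -0.2]
opening: 0.0002
grip_force: 0.0
top blue [ 0.4594 -0.1879] r 0.0202
top orange [ 0.4363 -0.0063] r 0.0207
top tub [ 0.5917 -0.0793] r 0.0641
```

View pics/t5.png

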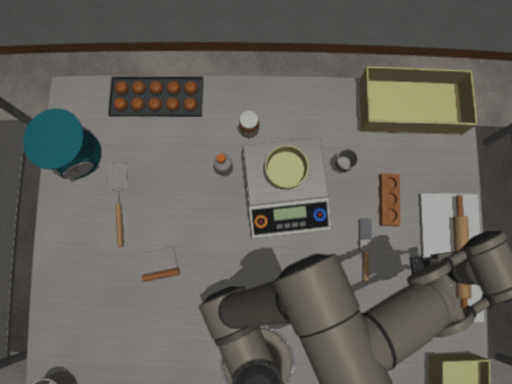

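The tub is centred at (286,168), within about 1 mm of the pan's middle as measured from above. The bystanders haven't moved and the hand is well away.

```bash
python3 -c "
from cell import ticket
print(ticket.hand_in())"
```

```text
the job is handed in; nothing more can be done
None
```

I pushed the tub to within about 1 mm of the pan's middle, held the fingertips about 30 mm over the blue-ringed tare sensor for 3 s without contact, moved the hand well away, and handed the job in at about 14 s; no verdict was returned.

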